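Rebuild the alternating disc-spring stack on a leaning arbor

ROBOT

A 6-joint arm with a two-finger parallel gripper is mounted at the origin on the work surface. World frame = base frame: x ahead of the robot, y to its left, z up, the work surface at z = 0. Lengths are in m, angles in rad, forces in N, time in s.
With the tool pointing down it reaches from about 0.35 to 0.775 m from the base axis. Payload 7.3 kg.
Tool frame: the origin (TCP) lies at the very end of the fingers, on their centre line; the grasp point (between the pads) lies 19 mm behind it; z points along the fingers, x is the direction in which the jaws open and shut, and the axes are right-handed (so a half turn about z gives the same grasp; the last joint's range is limited). The gripper opens to 92 mm and grips with 3 to 60 N. Pads are 19 mm wide; open, the fingers measure 130 mm over their backs; the gripper's body (75 mm by 190 mm) begins 47 mm behind the grasp point.
Start: joints at [-1.291, 0.342, 1.524, -0, 1.275, -0.146], TCP at [0.217, -0.478, 0.227] pointing down, gripper open.
Joint ranges: [-2.53, 2.53], [-0.77, 2.02], [0.04, 2.7], [-1, 4.14], [0.28, 2.66], [-3.11, 3.11]. Speed limits (rad/s): [2.57, 2.57, 3.14, 3.14, 3.14, 3.14].

INTERFACE

Orientations are given as [roll, pitch, yaw] about the fixed x, y, z axes, in that order (R = Rz(yaw) Ry(pitch) Rx(roll)).
In Python, from cell import robot, read_camera, nets gives the robot as it stands. The module is installed in compiled form; this text tells all that it offers.
- The arm moves only by the tool carry_out, never from a script. Its arguments are lists of equal length, an entry for each row: "translation": the shift along the tool's x, y, z in m, a list of three; "turn": the turn, a rotation vector about the tool's x, y, z in rad, a list of three; "gripper": the gripper's target within -1 to 1 (shut at 1, half-way at 0, fully open at -1). A call has 1 to 10 rows; each row shifts and turns the commanded pose from where the row before left it, along the tool's axes as they then stand; what a row does not reach is not made up. A row lasts 1/10 s, in which the tool goes at most 50 mm and 8.59 degrees, less where a joint would pass 70% of its speed; a pose out of reach is approached as far as the arm can. A call with a gripper value outside its range is refused whole. The fingers move at their own pace and stop on an object; "squeeze" is the grip in N (left out, the last holds). Time passes only in rows, so rows that do not move let the fingers close. It gives the time, the measured TCP pose, the force and the opening at its end, in the units of the state.
- robot.observe(): the state, without advancing time (a new reading comes with each control period).
- read_camera(name): name is "scene" or "top" or "wrist"; returns a dict with "img" (400x640x3 uint8, red, green, blue), "fx", "fy", "cx", "cy" (pixels), "world_from_camera" (4x4, takes a point from camera to world coordinates). Camera axes: x right, y down, z forward; pixel columns grow to the right and rows downward; lengths in m; the calibration is good to about 2 mm. A picture is of the moment at which its call begins. There is no depth.
- robot.hand_in(): hands the job in, once; it reports no verdict.
Trained networks look in a picture, given as the dict that the camera call returned (one of the last four; its "shot" number tells which), for a name from the list of things; names that differ only in an ending like _2 or _b are one class to them, and where a whole thing is asked for, a point or a joint stands for the part that bears it (a point fixed in the world has none). Each returns a list of dicts, best first, with "score" (0 to 1); they miss things now and then, are a little off and sometimes report something else, mostly with a low value. They report only what shows in the picture. A call takes as long as a camera call. They do not tell look-alikes from the thing itself.
- nets.regions_of(picture, name): "region" (400x640 bool, what is visible of it) and "pixel" ([column, row] in pixels, amid what is visible of it).
- nets.tip_of(picture, name): "pixel" ([column, row] in pixels: a listed point, or the origin of a listed thing).
The state is a dict: "time": time; "qpos": joint angles; "qvel": joint speeds; "joint_efforts": joint torques, N m; "tool_pos": TCP position; "tool_rot": TCP orientation; "contact_force": force on the tool from outside, world axes, zero at the start; "torque": the same for the moment, N m; "opening": finger opening in m.
Only numpy, scipy, OpenCV 4.12 (cv2) and the standard library are available. Lean on these libraries where they do the work, as an engineer would, in place of code of your own. Each camera call takes 0.05 s, during which the arm holds its last target. There are 200 camera calls.

TASK

Finish the disc-spring stack on the wear tester's leaning arbor, where one conical washer already sits with its hollow side down. Add two of the conical washers from the black rail so that neighbours face opposite ways: first the one lying hollow side up, put on hollow side up, then one hollow side down, each threaded on squarely and fully home against the washer below. Leave the spare conical washer, the flat ring and the other things on the bench where they are.

Things in the scene. Friction and masses are not known exactly. Their poses are not given: they have to be found in the camera images.
- arbor: fixed dark steel post, diameter 17 mm, leaning 40 degrees from vertical. Origin: on its axis at the seat face, 90 mm above the bench. z runs along the post to its tip; y is level. One conical washer like the others is fixed on it hollow down: rim from z = 0, crown at z = 16 mm. The next (hollow up) belongs with crown at z = 16, rim face at 32; the last (hollow down) rim face at 32, crown at 48
- arbor_tip (a point): centre of the arbor's tip, at z = 67 mm along it; the post is full width to z = 55 mm, then tapers to diameter 8 at the tip
- seat: fixed aluminium bracket that carries the arbor: base 150 by 110 mm, origin under it; its -x is its front, roughly towards the robot, to which the arbor leans. An upright plate (80 wide, 102 high) stands at x = 62 mm. From it a fixed yoke of two 10 mm rods (y = +-32 mm, 200 to 210 mm above the bench) reaches forward over the arbor to x = -50 mm; the seat centre is at x = -30: come in along the leaning arbor, in front of the yoke
- w2_center (a point): loose conical steel washer, outer diameter 56, bore 21, 16 mm high, about 80 g; wide end: upright rim 6.5 mm tall (diameter 56, inside 43); narrow end: flat crown, diameter 31. Point: on its axis, half-way up; its z runs from rim to crown. Lies on its crown, HOLLOW SIDE UP: rim on top, 9 to 16 mm above the rail
- w2_crown (a point): centre of the crown face of the hollow-up washer, 8 mm from its centre point; it is at the bottom at the start
- w1_center (a point): loose conical steel washer, outer diameter 56, bore 21, 16 mm high, about 80 g; wide end: upright rim 6.5 mm tall (diameter 56, inside 43); narrow end: flat crown, diameter 31. Point: on its axis, half-way up; its z runs from rim to crown. Lies on its rim, HOLLOW SIDE DOWN: rim 0 to 6.5 mm above the rail. Either w1 or w3 may be the last washer; the other is the spare
- w1_crown (a point): centre of the crown face of washer w1, 8 mm above its centre at the start
- w3_center (a point): loose conical steel washer, outer diameter 56, bore 21, 16 mm high, about 80 g; wide end: upright rim 6.5 mm tall (diameter 56, inside 43); narrow end: flat crown, diameter 31. Point: on its axis, half-way up; its z runs from rim to crown. Lies on its rim, HOLLOW SIDE DOWN, exactly like w1
- w3_crown (a point): centre of the crown face of washer w3, 8 mm above its centre at the start
- rail: fixed low black plastic rail on the bench, 44 mm wide (x), 370 long (y), 6 high; origin under its centre. The three conical washers and the flat ring lie on it in a row along its y axis in any order, 84 mm apart, overhanging it: grip them with fingers closing along its x axis. On the arbor, fingers that reach below the rim of the last washer would meet the washer under it
- flat_ring: plain flat steel ring, outer diameter 56, bore 21, 6 mm high, lying in the row on the rail; not part of the stack, to be left alone. Origin under its centre.
- bottle: white plastic bottle, 60 mm wide, 130 mm high, beyond the rail; leave alone. Origin under its centre.
- specimen1: black-faced board specimen, 60 by 110 by 23 mm, beyond the arbor; leave alone. Origin under its centre.
- specimen2: a second black-faced board specimen, same size; leave alone. Origin under its centre.
- plunger: small aluminium plunger with a black cap, 44 mm wide, 70 mm high, beyond the rail; leave alone. Origin under its centre.
- weight: brass weight, 40 mm wide, 30 mm high; leave alone. Origin under its centre.
There are look-alikes about, which are no part of the job. What is shaped like the part that bears w3_center but green, pink or yellow is not meant.

How it is judged:
On the way:
1. the hollow-up washer sits on the arbor hollow side up, home on the first washer (z of w2_center in the frame of arbor between 0.021 and 0.027 m and z of w2_crown in the frame of arbor between 0.013 and 0.019 m and x of w2_center in the frame of arbor between -0.005 and 0.005 m and y of w2_center in the frame of arbor between -0.005 and 0.005 m), for 0.2 s.
At the end, for the whole second after the job is handed in: Released on the arbor: w2 hollow up (crown at 16, centre at 24 mm along it, within 3 mm), above it w1 or w3 hollow down (centre at 40, crown at 48 mm, within 3 mm), both centres within 5 mm of its axis in x and y; the spare of w1 and w3 within 20 mm of its start (all of step 1 and ((z of w1_center in the frame of arbor between 0.037 and 0.043 m and z of w1_crown in the frame of arbor between 0.045 and 0.051 m and x of w1_center in the frame of arbor between -0.005 and 0.005 m and y of w1_center in the frame of arbor between -0.005 and 0.005 m and distance of w3_center from where it was at the start of the episode below 0.02 m) or (z of w3_center in the frame of arbor between 0.037 and 0.043 m and z of w3_crown in the frame of arbor between 0.045 and 0.051 m and x of w3_center in the frame of arbor between -0.005 and 0.005 m and y of w3_center in the frame of arbor between -0.005 and 0.005 m and distance of w1_center from where it was at the start of the episode below 0.02 m))); the robot touches nothing.
It fails at once if the flat ring is moved by more than 20 mm (distance of flat_ring from where it was at the start of the episode above 0.02 m).
It fails at once if a bystander (bottle, specimen, plunger or weight) is moved by more than 30 mm (distance of any of bottle, specimen1, specimen2, plunger, weight from where it was at the start of the episode above 0.03 m).
It also fails if it takes over 64 s, if anything falls off the work surface, if the arm or the gripper's body presses on something with over 40 N, if the wrist force passes 120 N, or if a joint passes its speed limit or range.

## Working session

There is one attempt and no reset: what is moved stays moved. The work goes in short steps, Python scripts to look and compute and a tool call to move; the robot and the scene stay as the last step left them, time stands still between calls to the robot, and variables do not carry over. Pictures are saved under pics/ and viewed, about 8 in all and at most 12, crops included, and the job is handed in when it is done.

Besides the shell and the picture viewer there is one more tool, called after ">>>" as name(argument=value, ...) on one line, values as JSON. carry_out: Moves the arm, as the interface text tells. Its arguments: {"type":"object","properties":{"translation":{"type":"array","items":{"type":"array","items":{"type":"number"}}},"turn":{"type":"array","items":{"type":"array","items":{"type":"number"}}},"gripper":{"type":"array","items":{"type":"number"}},"squeeze":{"type":"number"}},"required":["translation","turn","gripper"]}

```bash
mkdir -p pics; cat > h.py <<'E'
import numpy as np, cv2
from cell import robot, read_camera, nets
from scipy.spatial.transform import Rotation as R
def save(p,n,crop=None,s=1):
    im=p["img"][:,:,::-1]
    if crop: im=im[crop[1]:crop[3],crop[0]:crop[2]]
    cv2.imwrite("pics/"+n,cv2.resize(im,None,fx=s,fy=s,interpolation=cv2.INTER_CUBIC))
def ray(p,px):
    T=np.array(p["world_from_camera"]); d=np.array([(px[0]-p["cx"])/p["fx"],(px[1]-p["cy"])/p["fy"],1])
    return T[:3,3],T[:3,:3]@d/np.linalg.norm(d)
def atz(p,px,z):
    o,d=ray(p,px); return o+d*(z-o[2])/d[2]
def tri(obs):
    A=0;b=0
    for p,px in obs:
        o,d=ray(p,px);M=np.eye(3)-np.outer(d,d);A=A+M;b=b+M@o
    x=np.linalg.solve(A,b)
    return x,[round(float(np.linalg.norm((np.eye(3)-np.outer(ray(p,q)[1],ray(p,q)[1]))@(x-ray(p,q)[0]))),4) for p,q in obs]
def proj(p,X):
    T=np.linalg.inv(np.array(p["world_from_camera"])); c=T[:3,:3]@np.asarray(X)+T[:3,3]
    return np.array([p["fx"]*c[0]/c[2]+p["cx"],p["fy"]*c[1]/c[2]+p["cy"]])
E
cat > a.py <<'E'
from h import *
np.set_printoptions(precision=4,suppress=True)
print(robot.observe())
s=read_camera("scene");t=read_camera("top")
save(s,"s1.png");save(t,"t1.png")
for nm,p in (("scene",s),("top",t)):
    print(nm,np.array(p["world_from_camera"])[:3,3])
    for n in ["w2_center","w2_crown","w1_center","w1_crown","flat_ring","rail","arbor","arbor_tip","seat","weight","plunger","bottle","specimen1"]:
        print(n,[(np.round(d["pixel"],1).tolist(),round(float(d["score"]),2)) for d in nets.tip_of(p,n)[:5]])
E
python3 a.py
```

```text
{'time': 0.0, 'qpos': array([-1.291 ,  0.3427,  1.525 , -0.    ,  1.2754, -0.146 ]), 'qvel': array([ 0.0003,  0.0007,  0.0011, -0.0002,  0.0009,  0.0002]), 'joint_efforts': array([  0.001 , -43.1243, -24.422 ,   0.0717,   0.0558,  -0.0001]), 'tool_pos': array([ 0.2168, -0.4777,  0.226 ]), 'tool_rot': array([-3.1414,  0.0016, -1.145 ]), 'contact_force': array([-0.1161,  0.1039,  0.372 ]), 'torque': array([-0.0976,  0.0342, -0.0195]), 'opening': 0.09189159348455363}
scene [0.9038 0.4724 1.0886]
w2_center [([368.6, 233.4], 0.57)]
w2_crown [([366.0, 233.3], 0.66)]
w1_center [([416.4, 323.7], 0.96)]
w1_crown [([419.7, 320.8], 0.81)]
flat_ring [([388.5, 260.6], 0.73), ([419.8, 321.5], 0.23)]
rail [([391.8, 276.2], 0.85), ([278.5, 260.0], 0.26)]
arbor [([316.5, 171.5], 0.72)]
arbor_tip [([329.7, 150.7], 0.92), ([244.1, 149.8], 0.38)]
seat [([307.0, 197.0], 0.78), ([403.3, 291.3], 0.29)]
weight [([247.7, 151.8], 0.69)]
plunger [([339.4, 344.7], 0.73)]
bottle [([281.5, 259.2], 0.71), ([335.4, 343.8], 0.54)]
specimen1 [([253.4, 227.2], 0.97), ([294.3, 117.4], 0.92)]
top [ 0.3382 -0.054   1.1193]
w2_center [([279.6, 230.2], 0.68)]
w2_crown [([277.4, 234.2], 0.82), ([350.2, 207.1], 0.72)]
w1_center []
w1_crown [([177.8, 225.5], 0.67)]
flat_ring [([241.4, 232.3], 0.54)]
rail [([225.4, 229.5], 0.8)]
arbor [([350.7, 204.3], 0.77)]
arbor_tip [([353.6, 223.5], 0.63), ([177.0, 225.5], 0.55)]
seat [([350.6, 201.1], 0.78), ([280.4, 233.8], 0.49)]
weight [([443.8, 172.1], 0.77)]
plunger [([203.5, 150.9], 0.79)]
bottle [([299.4, 146.0], 0.72), ([203.7, 153.5], 0.69)]
specimen1 [([346.6, 137.3], 0.84), ([460.7, 239.6], 0.82), ([353.9, 222.3], 0.31)]
```

```bash
python3 -c "
import cv2,numpy as np
a=cv2.imread('pics/s1.png')[110:400,200:520];b=cv2.imread('pics/t1.png')[110:300,130:480]
cv2.imwrite('pics/c1.png',np.vstack([cv2.resize(a,(800*290*0+353*1,320)),]) if 0 else cv2.resize(a,None,fx=2,fy=2,interpolation=2))
cv2.imwrite('pics/c2.png',cv2.resize(b,None,fx=2.2,fy=2.2,interpolation=2))"
```

```text
(no output)
```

View pics/c1.png

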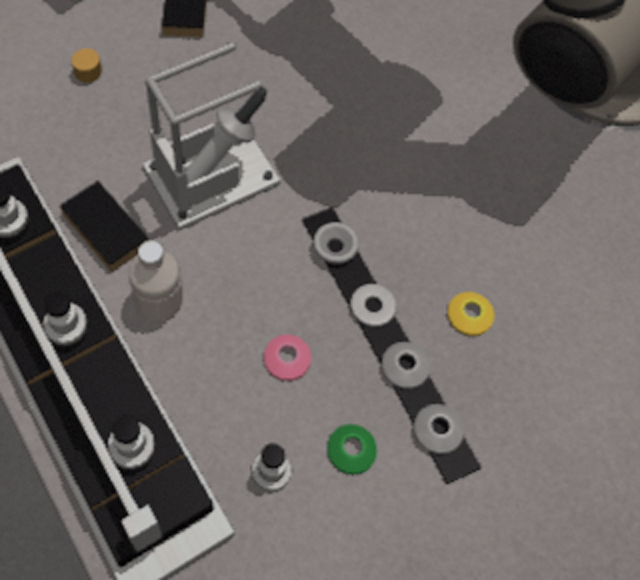

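View pics/c2.png

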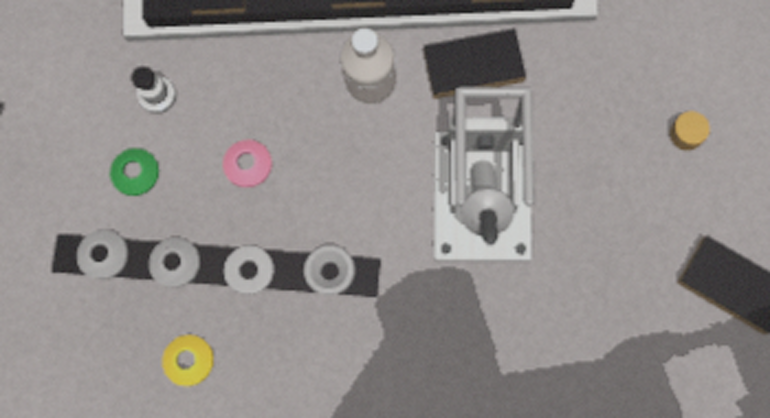

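Scene view: the rail row runs w2 (hollow up) at (368,232), a bright thin ring (flat ring) at (387,262), and conical washers at (402,293) and (419,324). The pink, green and yellow rings off the rail are look-alikes. In the top view the row is at about (280,232), (243,232), (209,229) and (176,225). The arbor tip is at (353,222) in the top view.

```bash
cat > b.py <<'E'
from h import *
np.set_printoptions(precision=4,suppress=True)
s=read_camera("scene");t=read_camera("top")
def regs(p,n):
    out=[]
    for d in nets.regions_of(p,n):
        m=d["region"].astype(np.uint8); c=max(cv2.findContours(m,0,1)[0],key=len)
        if len(c)>5: e=cv2.fitEllipse(cv2.convexHull(c)) if len(cv2.convexHull(c))>5 else (d["pixel"],0,0); out.append((np.array(e[0]),e[1],d["score"]))
    return out
for n in ["w2_center","w1_center","flat_ring"]:
    for nm,p in (("s",s),("t",t)):
        for c,sz,sc in regs(p,n): print(n,nm,c,np.round(sz,1),round(float(sc),2),"at z=.015",atz(p,c,.015))
tp=[nets.tip_of(p,"arbor_tip")[0]["pixel"] for p in (s,t)]
print("tip",tri([(s,tp[0]),(t,tp[1])]))
ap=[nets.tip_of(p,"arbor")[0]["pixel"] for p in (s,t)]
print("arb",tri([(s,ap[0]),(t,ap[1])]))
ap=[nets.tip_of(p,"seat")[0]["pixel"] for p in (s,t)]
print("seat",tri([(s,ap[0]),(t,ap[1])]))
ap=[nets.tip_of(p,"rail")[0]["pixel"] for p in (s,t)]
print("rail",tri([(s,ap[0]),(t,ap[1])]))
for p in (t,s):
  # rail outline
  m=nets.regions_of(p,"rail")[0]["region"].astype(np.uint8)
  c=np.vstack(cv2.findContours(m,0,1)[0]);b=cv2.boxPoints(cv2.minAreaRect(c)); print("rail corners",[atz(p,q,.006)[:2] for q in b])
  m=nets.regions_of(p,"seat")[0]["region"].astype(np.uint8)
  c=np.vstack(cv2.findContours(m,0,1)[0]);b=cv2.boxPoints(cv2.minAreaRect(c)); print("seat box px",b)
E
python3 b.py
```

```text
w2_center s [367.1036 230.804 ] [19.1 20.5] 0.69 at z=.015 [0.5087 0.0424 0.015 ]
w2_center t [279.1457 232.4011] [21.4 22.6] 0.7 at z=.015 [0.5074 0.0458 0.015 ]
w2_center t [242.5436 232.0946] [21.1 22.5] 0.44 at z=.015 [0.5122 0.1358 0.015 ]
w1_center s [418.7866 324.0563] [23.5 25.9] 0.61 at z=.015 [0.5416 0.3012 0.015 ]
w1_center t [175.3447 224.8395] [21.9 23.7] 0.6 at z=.015 [0.5378 0.3016 0.015 ]
flat_ring s [385.8869 262.0378] [19.7 21.7] 0.56 at z=.015 [0.5174 0.1372 0.015 ]
flat_ring t [242.6292 231.5723] [21.6 23.7] 0.65 at z=.015 [0.5135 0.1355 0.015 ]
tip (array([ 0.5109, -0.1318,  0.1473]), [0.0027, 0.0027])
arb (array([ 0.5566, -0.1293,  0.0905]), [0.0007, 0.0007])
seat (array([ 0.5851, -0.1339, -0.0094]), [0.0042, 0.0042])
rail (array([ 0.5239,  0.1788, -0.0038]), [0.0013, 0.0013])
rail corners [array([0.5219, 0.3603]), array([0.5671, 0.3584]), array([ 0.5211, -0.0105]), array([ 0.4766, -0.0055])]
seat box px [[327. 149.]
 [371. 149.]
 [371. 228.]
 [327. 228.]]
rail corners [array([ 0.5322, -0.0105]), array([ 0.4789, -0.0121]), array([0.5242, 0.3584]), array([0.5696, 0.356 ])]
seat box px [[255.2431 154.2137]
 [321.2012 127.4183]
 [350.4594 199.4384]
 [284.5013 226.2339]]
```

>>> carry_out(translation=[[0,0,-0.013],[0,0,-0.013],[0,0,-0.013],[0,0,-0.013],[0,0,-0.013],[0,0,-0.013],[0,0,-0.013]], turn=[[0,0,-0.146],[0,0,-0.146],[0,0,-0.146],[0,0,-0.146],[0,0,-0.146],[0,0,-0.146],[0,0,-0.146]], gripper=[-1,-1,-1,-1,-1,-1,-1], squeeze=30)

```text
time: 3.1
tool_pos: [0.2169, -0.4781, 0.3183]
tool_rot: [3.141, -0.0, -0.117]
contact_force: [0.4, -0.2, -0.4]
opening: 0.0921
```

```bash
cat > d.py <<'E'
import sys
from h import *
np.set_printoptions(precision=4,suppress=True)
# d.py x y z [roll pitch yaw]: tool-axes shift, and turn, from measured pose
o=robot.observe(); M=R.from_euler("xyz",o["tool_rot"])
a=list(map(float,sys.argv[1:]))
print("t",o["time"],"pose",o["tool_pos"],o["tool_rot"],"q",o["qpos"],"F",o["contact_force"],"open",o["opening"])
if len(a)>=3: print("shift in tool axes",M.inv().apply(np.array(a[:3])-o["tool_pos"]))
if len(a)==6:
    T=R.from_euler("xyz",a[3:]); print("turn",(M.inv()*T).as_rotvec(),"shift after turn",T.inv().apply(np.array(a[:3])-o["tool_pos"]))
E
python3 d.py 0.44 -0.10 0.32 3.1416 0 -0.122
```

```text
t 3.1 pose [ 0.2169 -0.4781  0.3183] [ 3.1415 -0.     -0.1169] q [-1.291   0.2879  1.3502 -0.      1.5034 -1.174 ] F [ 0.3793 -0.2138 -0.3999] open 0.09209153017318475
shift in tool axes [ 0.1775 -0.4015 -0.0017]
turn [ 0.0001 -0.      0.0051] shift after turn [ 0.1755 -0.4024 -0.0017]
```

>>> carry_out(translation=[[0.0177,-0.0401,0],[0.0177,-0.0401,0],[0.0177,-0.0401,0],[0.0177,-0.0401,0],[0.0177,-0.0401,0],[0.0177,-0.0401,0],[0.0177,-0.0401,0],[0.0177,-0.0401,0],[0.0177,-0.0401,0],[0.0177,-0.0401,0]], turn=[[0,0,0],[0,0,0],[0,0,0],[0,0,0],[0,0,0],[0,0,0],[0,0,0],[0,0,0],[0,0,0],[0,0,0]], gripper=[-1,-1,-1,-1,-1,-1,-1,-1,-1,-1])

```text
time: 4.1
tool_pos: [0.4424, -0.1002, 0.318]
tool_rot: [3.141, -0.001, -0.123]
contact_force: [0.1, 0.1, -0.1]
opening: 0.0924
```

```bash
python3 - <<'E'
from h import *
import pickle
w=read_camera("wrist"); save(w,"w1.png"); pickle.dump(w,open("w1.pkl","wb"))
T=np.array(w["world_from_camera"]);print(T.round(3),w["fx"],robot.observe()["tool_pos"])
for n in ["arbor","arbor_tip","w2_center","flat_ring"]: print(n,[(np.round(d["pixel"],1).tolist(),round(float(d["score"]),2)) for d in nets.tip_of(w,n)[:3]])
E
```

```text
[[ 0.992 -0.12  -0.03   0.451]
 [-0.123 -0.962 -0.243 -0.034]
 [ 0.     0.245 -0.97   0.476]
 [ 0.     0.     0.     1.   ]] 331.69997359759884 [ 0.4447121  -0.09502774  0.31784581]
arbor [([411.9, 189.2], 0.72)]
arbor_tip [([383.6, 203.8], 0.56), ([531.2, 158.8], 0.53), ([525.4, 71.8], 0.44)]
w2_center [([351.8, 45.3], 0.75)]
flat_ring []
```

View pics/w1.png

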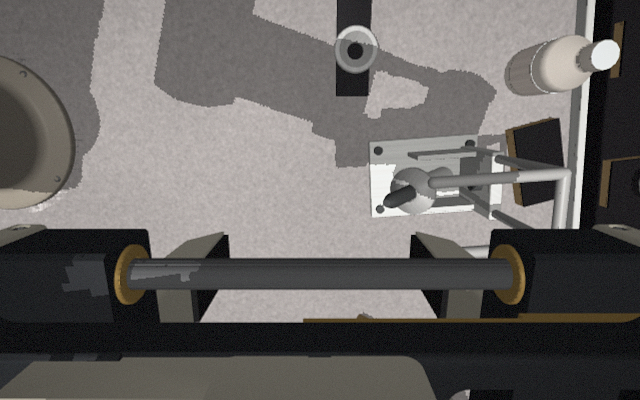

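Wrist view: the hollow-up washer is at (356,48) with a visible bowl. The arbor tip is at about (385,202), and the seat plate's front edge runs (370,142)–(373,217). I'll move closer to w2.

```bash
python3 d.py 0.507 0.015 0.2; python3 - <<'E'
from h import *
import pickle
w=pickle.load(open("w1.pkl","rb"))
a=atz(w,(370.5,142),.01);b=atz(w,(373.5,217),.01);print("front edge",a,b,"yaw",np.arctan2(-(a-b)[0],(a-b)[1]))
a=atz(w,(370.5,142),.01);b=atz(w,(474,135),.01);print("side edge",np.arctan2(*(b-a)[[1,0]]))
E
```

```text
t 4.35 pose [ 0.4416 -0.1019  0.3177] [ 3.1411  0.0003 -0.1221] q [-0.3958  0.1479  1.5328 -0.0006  1.4611 -0.2736] F [ 0.0244 -0.2464 -0.3823] open 0.09151617609805053
shift in tool axes [ 0.0507 -0.1241  0.1176]
front edge [ 0.51746566 -0.07311351  0.01      ] [ 0.51252805 -0.18152389  0.01      ] yaw -0.0455141392765183
side edge -0.057111114734267256
```

>>> carry_out(translation=[[0.0127,-0.031,0.0294],[0.0127,-0.031,0.0294],[0.0127,-0.031,0.0294],[0.0127,-0.031,0.0294],[0,0,0]], turn=[[0,0,0],[0,0,0],[0,0,0],[0,0,0],[0,0,0]], gripper=[-1,-1,-1,-1,-1])

```text
time: 4.85
tool_pos: [0.5062, 0.0162, 0.1961]
tool_rot: [-3.141, 0.007, -0.122]
contact_force: [0.4, -0.2, 0.1]
opening: 0.0917
```

```bash
cat > e.py <<'E'
from h import *
import pickle,sys
np.set_printoptions(precision=4,suppress=True)
w=read_camera("wrist"); n=sys.argv[1]; save(w,n+".png"); pickle.dump(w,open(n+".pkl","wb"))
o=robot.observe();print(o["tool_pos"],o["tool_rot"],o["time"])
for k in sys.argv[2:]:
    for d in nets.regions_of(w,k)[:3]:
        c=max(cv2.findContours(d["region"].astype(np.uint8),0,1)[0],key=len); h=cv2.convexHull(c)
        if len(h)>5:
            e=cv2.fitEllipse(h); print(k,round(float(d["score"]),2),np.round(e[0],1),np.round(e[1],1),"z.012/.022",atz(w,e[0],.012)[:2],atz(w,e[0],.022)[:2])
E
python3 e.py w2 w2_center w1_center flat_ring
```

```text
[0.5066 0.0148 0.1982] [ 3.1412  0.0043 -0.1225] 4.9
w2_center 0.59 [318.  157.5] [55.9 56.6] z.012/.022 [0.5073 0.045 ] [0.5076 0.0461]
w1_center 0.35 [318.  157.7] [54.9 55.7] z.012/.022 [0.5072 0.0448] [0.5075 0.0459]
flat_ring 0.78 [312.4  61.5] [57.7 62.6] z.012/.022 [0.5133 0.1368] [0.5133 0.1352]
```

View pics/w2.png

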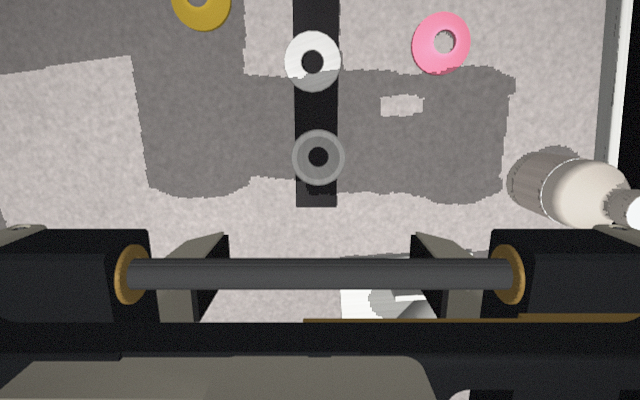

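The wrist view at (318,157) shows w2's bowl opening upward, and the flat ring at (312,61), so w2 is confirmed. Descend and grip.

>>> carry_out(translation=[[-0.0008,-0.0077,0.035],[-0.0008,-0.0077,0.035],[-0.0009,-0.0077,0.035],[-0.0009,-0.0077,0.035],[0,0,0.024],[0,0,0.02],[0,0,0.01],[0,0,0]], turn=[[0,0,0],[0,0,0],[0,0,0],[0,0,0],[0,0,0],[0,0,0],[0,0,0],[0,0,0]], gripper=[-1,-1,-1,-1,-1,-1,-1,-1], squeeze=30)

```text
time: 5.85
tool_pos: [0.5077, 0.0449, 0.0061]
tool_rot: [3.141, 0.0, -0.125]
contact_force: [0.7, -0.3, 0.0]
opening: 0.092
```

>>> carry_out(translation=[[0,0,0],[0,0,0],[0,0,0],[0,0,0],[0,0,0],[0,0,0]], turn=[[0,0,0],[0,0,0],[0,0,0],[0,0,0],[0,0,0],[0,0,0]], gripper=[1,1,1,1,1,1], squeeze=30)

```text
time: 6.45
tool_pos: [0.5079, 0.046, 0.0064]
tool_rot: [3.142, -0.0, -0.123]
contact_force: [-0.9, -0.6, 2.1]
opening: 0.0538
```

>>> carry_out(translation=[[0,0,-0.01],[0,0,-0.03],[0,0,-0.045],[0,0,-0.045],[0,0,-0.045],[0,0,-0.045],[0,0,-0.03],[0,0,0]], turn=[[0,0,0],[0,0,0],[0,0,0],[0,0,0],[0,0,0],[0,0,0],[0,0,0],[0,0,0]], gripper=[1,1,1,1,1,1,1,1])

```text
time: 7.25
tool_pos: [0.5096, 0.046, 0.2613]
tool_rot: [-3.141, -0.01, -0.123]
contact_force: [0.9, 0.4, -0.3]
opening: 0.0533
```

```bash
python3 e.py w3 flat_ring w2_center; python3 d.py; python3 -c "
import cv2
a=cv2.imread('pics/w3.png')[200:330,150:500];cv2.imwrite('pics/w3c.png',cv2.resize(a,None,fx=2,fy=2))"
```

```text
[0.5084 0.046  0.2584] [-3.1414 -0.0047 -0.1228] 7.3
flat_ring 0.67 [320.2 249.7] [ 84.3 111.6] z.012/.022 [ 0.501  -0.0528] [ 0.5014 -0.0487]
flat_ring 0.63 [310.6  98.3] [46.4 49.6] z.012/.022 [0.5132 0.1368] [0.5132 0.1362]
w2_center 0.86 [318.6 246.6] [ 77.4 111.8] z.012/.022 [ 0.4995 -0.0483] [ 0.4999 -0.0444]
t 7.4 pose [0.507  0.046  0.2553] [ 3.1414  0.0018 -0.1229] q [-0.0601  0.2921  1.5156 -0.0001  1.3356  0.0629] F [-0.1912  0.1014 -1.5214] open 0.05353808018620517
```

View pics/w3.png

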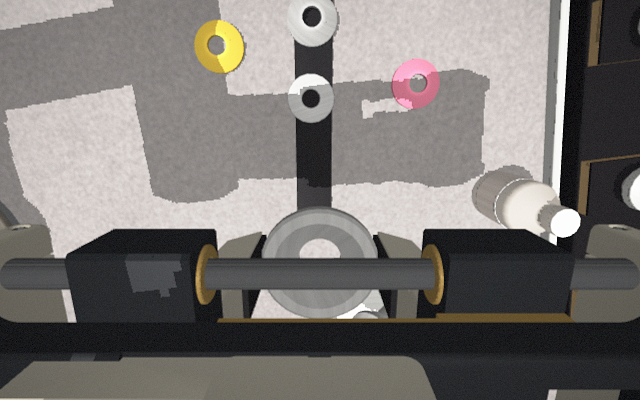

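The washer is held level and centred, with its ellipse centre at about (319,262). Next I work out the arbor frame and the turn.

```bash
cat > arb.py <<'E'
from h import *
def frame(psi):
    z=np.array([-np.sin(np.radians(40))*np.cos(psi),-np.sin(np.radians(40))*np.sin(psi),np.cos(np.radians(40))])
    y=np.array([-np.sin(psi),np.cos(psi),0]); return np.cross(y,z),y,z
def tool(psi):
    x,y,z=frame(psi); return R.from_matrix(np.column_stack([y,np.cross(-z,y),-z]))
E
python3 - <<'E'
from arb import *
import pickle
np.set_printoptions(precision=4,suppress=True)
T=tool(-.05); C=R.from_euler("xyz",[3.1416,0,-.1229]); rv=(C.inv()*T).as_rotvec(); print("turn",rv,np.linalg.norm(rv),"rpy",T.as_euler("xyz"))
P=np.array([.5595,-.130,.09])+.150*frame(-.05)[2]; print("P",P,"tool shift after turn",T.inv().apply(P-[.5078,.046,.2555]))
w=pickle.load(open("w3.pkl","rb"));print("ring center", atz(w,(319,262),.2555+.016), "TCP .5078,.046")
E
```

```text
turn [-0.5312  0.5714 -1.5699] 1.7530997306624008 rpy [2.4435 0.     1.5208]
P [ 0.4632 -0.1252  0.2049] tool shift after turn [-0.1732 -0.0601  0.0156]
ring center [0.5095 0.0461 0.2715] TCP .5078,.046
```

>>> carry_out(translation=[[0,0,0],[0,0,0],[0,0,0],[0,0,0],[0,0,0],[0,0,0],[0,0,0],[0,0,0],[0,0,0],[0,0,0]], turn=[[-0.0443,0.0476,-0.1308],[-0.0443,0.0476,-0.1308],[-0.0443,0.0476,-0.1308],[-0.0443,0.0476,-0.1308],[-0.0443,0.0476,-0.1308],[-0.0443,0.0476,-0.1308],[-0.0443,0.0476,-0.1308],[-0.0443,0.0476,-0.1308],[-0.0443,0.0476,-0.1308],[-0.0443,0.0476,-0.1308]], gripper=[1,1,1,1,1,1,1,1,1,1])

```text
time: 8.4
tool_pos: [0.5064, 0.0463, 0.2539]
tool_rot: [2.545, -0.079, 1.26]
contact_force: [0.6, 0.4, -0.8]
opening: 0.0536
```

>>> carry_out(translation=[[0,0,0],[0,0,0],[-0.0346,-0.012,0.0031],[-0.0346,-0.012,0.0031],[-0.0346,-0.012,0.0031],[-0.0346,-0.012,0.0031],[-0.0346,-0.012,0.0031],[0,0,0]], turn=[[-0.0443,0.0476,-0.1308],[-0.0443,0.0476,-0.1308],[0,0,0],[0,0,0],[0,0,0],[0,0,0],[0,0,0],[0,0,0]], gripper=[1,1,1,1,1,1,1,1])

```text
time: 9.2
tool_pos: [0.4654, -0.0787, 0.2112]
tool_rot: [2.48, -0.024, 1.472]
contact_force: [-0.6, 0.6, -1.0]
opening: 0.0534
```

```bash
python3 d.py 0.4632 -.1252 .2049 2.4435 0 1.5208; python3 - <<'E'
from h import *
import pickle
w=read_camera("wrist");t=read_camera("top");s=read_camera("scene")
pickle.dump((w,t,s),open("p4.pkl","wb"))
for nm,p in (("w",w),("t",t),("s",s)):
    for n in ["arbor","arbor_tip"]: print(nm,n,[(np.round(d["pixel"],1).tolist(),round(float(d["score"]),2)) for d in nets.tip_of(p,n)[:3]])
im=lambda p,c: p["img"][c[1]:c[3],c[0]:c[2],::-1]
a=w["img"][:,:,::-1]
b=cv2.resize(im(t,(310,130,400,250)),(300,400),interpolation=2)
cv2.imwrite("pics/p4.png",cv2.resize(np.hstack([a,b]),(800,340)))
E
```

```text
t 9.2 pose [ 0.4654 -0.0787  0.2112] [ 2.48   -0.0235  1.4715] q [-0.5151 -0.0126  2.2343  0.738   0.4051 -2.5894] F [-0.5913  0.5888 -1.0313] open 0.053400077802711325
shift in tool axes [-0.0466 -0.0013  0.0056]
turn [-0.0359  0.0127 -0.0531] shift after turn [-0.0465 -0.0039  0.0049]
w arbor [([272.5, 188.3], 0.69)]
w arbor_tip [([256.4, 201.7], 0.64), ([270.4, 189.1], 0.25)]
t arbor [([348.9, 207.6], 0.71)]
t arbor_tip [([352.8, 220.3], 0.62)]
s arbor [([318.2, 172.1], 0.97), ([292.9, 112.1], 0.46), ([335.7, 343.1], 0.37)]
s arbor_tip [([331.0, 154.9], 0.74), ([421.5, 320.7], 0.3)]
```

View pics/p4.png

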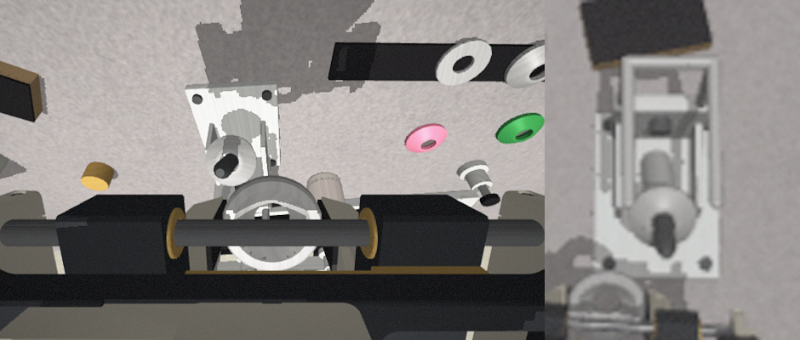

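Wrist view: the arbor tip is at about (262,190) in full pixels, to the left of the held washer. The tool lagged its target because the wrist is near the q5 limit. I'll fit a kinematic model to check reach and choose the hand's half-turn.

```bash
cat > kin.py <<'E'
from h import *
from scipy.optimize import least_squares
D=[([-1.291,.3427,1.525,0,1.2754,-.146],[.2168,-.4777,.2265],[-3.1414,.0016,-1.145]),
([-1.291,.2879,1.3502,0,1.5034,-1.174],[.2169,-.4781,.3183],[3.1415,0,-.1169]),
([-.3958,.1479,1.5328,-.0006,1.4611,-.2736],[.4424,-.1002,.318],[3.1411,0,-.1221]),
([-.0601,.2921,1.5156,-.0001,1.3356,.0629],[.5075,.046,.2565],[3.1414,.0018,-.1229]),
([-.5151,-.0126,2.2343,.738,.4051,-2.5894],[.4654,-.0787,.2112],[2.48,-.0235,1.4715])]
Rz=lambda a:R.from_euler("z",a);Ry=lambda a:R.from_euler("y",a)
def fk(q,k):
    B=Rz(q[0]);A=Ry(q[1]+q[2]);W=A*Rz(q[3])*Ry(q[4])
    p=B.apply(np.array([k[0],k[1],k[2]])+Ry(q[1]).apply([0,0,k[3]])+A.apply([k[4],0,k[5]])+W.apply([0,0,k[6]]))
    return p,B*W*Rz(q[5])
f=lambda k:np.concatenate([fk(q,k)[0]-p for q,p,_ in D]+[1e-3*(k-K0)])
K0=np.array([0,.077,.35,.35,0,.35,.25])
K=least_squares(f,K0).x
LO=np.array([-2.53,-.77,.04,-1,.28,-3.11]);HI=np.array([2.53,2.02,2.7,4.14,2.66,3.11])
def ik(p,r,q0):
    g=lambda q:np.concatenate([10*(fk(q,K)[0]-p),(fk(q,K)[1].inv()*r).as_rotvec()])
    s=least_squares(g,np.clip(q0,LO+1e-3,HI-1e-3),bounds=(LO,HI)); return s.x,np.abs(s.fun).max()
E
python3 - <<'E'
from kin import *
from arb import frame,tool
np.set_printoptions(precision=3,suppress=True)
print(K,np.abs(f(K)).max(),[ (fk(q,K)[1].inv()*R.from_euler("xyz",e)).magnitude().round(3) for q,_,e in D])
for z in (.15,.105,.067,.04,.016):
    P=np.array([.5595,-.130,.09])+z*frame(-.05)[2]
    for nm,T in (("A",tool(-.05)),("B",tool(-.05)*Rz(np.pi))):
        best=[]
        for q4 in (-.7,.7,2,3,3.9):
          for q6 in (-2.5,-1,1,2.5):
            q,e=ik(P,T,[-.5,0,2.2,q4,.5,q6])
            if e<1e-3 and not any(np.abs(q-b).max()<.05 for b in best): best.append(q)
        print(z,nm,*best)
E
```

```text
Traceback (most recent call last):
AttributeError: 'float' object has no attribute 'round'
```

```bash
cat > k2.py <<'E'
from kin import *
from arb import frame,tool
np.set_printoptions(precision=3,suppress=True)
print(K,np.abs(f(K)).max(),[ round((fk(q,K)[1].inv()*R.from_euler("xyz",e)).magnitude(),3) for q,_,e in D])
for z in (.15,.105,.067,.04,.016):
    P=np.array([.5595,-.130,.09])+z*frame(-.05)[2]
    for nm,T in (("A",tool(-.05)),("B",tool(-.05)*Rz(np.pi))):
        best=[]
        for q4 in (-.7,.7,2,3,3.9):
          for q6 in (-2.5,-1,1,2.5):
            q,e=ik(P,T,[-.5,0,2.2,q4,.5,q6])
            if e<1e-3 and not any(np.abs(q-b).max()<.05 for b in best): best.append(q)
        print(z,nm,*best)
E
python3 k2.py
```

```text
[0.001 0.077 0.221 0.505 0.045 0.378 0.316] 0.0013034117250736443 [3.142, 3.141, 3.142, 3.142, 3.142]
0.15 A [-0.689  0.025  2.247  0.989  0.477  0.12 ]
0.15 B [-0.689  0.025  2.247  0.989  0.477 -3.022]
0.105 A [-0.632  0.151  2.24   1.219  0.386 -0.09 ]
0.105 B [-0.632  0.151  2.24   1.219  0.386  3.052]
0.067 A [-0.591  0.255  2.223  1.459  0.339 -0.313]
0.067 B [-0.591  0.255  2.223  1.459  0.339  2.829]
0.04 A [-0.564  0.328  2.205  1.637  0.323 -0.479]
0.04 B [-0.564  0.328  2.205  1.637  0.323  2.663]
0.016 A [-0.543  0.39   2.185  1.787  0.317 -0.617]
0.016 B [-0.543  0.39   2.185  1.787  0.317  2.524]
```

The arm model fits to about 1 mm. The present half-turn would run q6 past its limit, but the flipped one stays in range (q6 ≈ 0 to −0.6, q5 ≥ 0.317). Turn the hand by π about its own z.

>>> carry_out(translation=[[0,0,0],[0,0,0],[0,0,0],[0,0,0],[0,0,0],[0,0,0],[0,0,0],[0,0,0],[0,0,0],[0,0,0]], turn=[[0,0,0.149],[0,0,0.149],[0,0,0.149],[0,0,0.149],[0,0,0.149],[0,0,0.149],[0,0,0.149],[0,0,0.149],[0,0,0.149],[0,0,0.149]], gripper=[1,1,1,1,1,1,1,1,1,1])

```text
time: 10.65
tool_pos: [0.4675, -0.076, 0.214]
tool_rot: [3.111, -0.666, -0.016]
contact_force: [0.1, 0.8, -1.0]
opening: 0.0536
```

>>> carry_out(translation=[[0,0,0],[0,0,0],[0,0,0],[0,0,0],[0,0,0],[0,0,0],[0,0,0],[0,0,0],[0,0,0],[0,0,0]], turn=[[0,0,0.149],[0,0,0.149],[0,0,0.149],[0,0,0.149],[0,0,0.149],[0,0,0.149],[0,0,0.149],[0,0,0.149],[0,0,0.149],[0,0,0.149]], gripper=[1,1,1,1,1,1,1,1,1,1])

```text
time: 11.65
tool_pos: [0.4675, -0.076, 0.214]
tool_rot: [-2.478, -0.074, -1.542]
contact_force: [0.0, -0.4, -1.2]
opening: 0.0534
```

```bash
cat > fit.py <<'E'
from arb import *
import pickle
from scipy.optimize import least_squares
np.set_printoptions(precision=4,suppress=True)
w,t,s=pickle.load(open("p4.pkl","rb"));w1=pickle.load(open("w1.pkl","rb"))
obs=[(t,(352.8,220.3),.067),(t,(353.6,223.5),.067),(s,(330.3,153),.067),(w,(256.4,201.7),.067),(w1,(384.5,202.5),.067),(t,(349.8,206),0),(s,(317.4,171.8),0),(w1,(411.9,189.2),0),(w,(272.5,188.3),0)]
def P(v,z): return np.array([v[0],v[1],.09])+z*frame(v[2])[2]
g=lambda v:np.concatenate([(proj(p,P(v,z))-px) for p,px,z in obs]+[[(v[2]+.05)/.02]])
r=least_squares(g,[.5595,-.13,-.05],loss="soft_l1");print(r.x);print(g(r.x)[:-1].reshape(-1,2))
E
python3 fit.py; python3 - <<'E'
from arb import *
print(tool(-.05).as_euler("xyz"),(tool(-.05)*R.from_euler("z",np.pi)).as_euler("xyz"))
E
python3 d.py .4632 -.1252 .2049 -2.4435 0 -1.6208
```

```text
[ 0.5504 -0.1283 -0.0299]
[[-0.2147  0.0495]
 [-1.0147 -3.1505]
 [ 2.9706  0.9942]
 [ 0.7054  0.3614]
 [-0.2522  1.2819]
 [ 0.8106 -0.1008]
 [ 0.6325  1.2413]
 [ 0.3823  0.606 ]
 [-0.5291 -0.997 ]]
[2.44346095e+00 2.22044605e-16 1.52079633e+00] [-2.44346095  0.         -1.62079633]
t 11.65 pose [ 0.4675 -0.076   0.214 ] [-2.4781 -0.0736 -1.5423] q [-0.5067 -0.0157  2.2305  0.7347  0.4053  0.4032] F [ 0.0305 -0.3752 -1.1698] open 0.05340109093852482
shift in tool axes [0.0483 0.0123 0.0065]
turn [ 0.0317 -0.0078  0.1073] shift after turn [0.0494 0.0073 0.0058]
```

>>> carry_out(translation=[[0,0,0],[0,0,0]], turn=[[0.032,-0.008,0.107],[0,0,0]], gripper=[1,1])

```text
time: 11.85
tool_pos: [0.4669, -0.0759, 0.2135]
tool_rot: [-2.444, -0.002, -1.617]
contact_force: [-0.2, -0.4, -1.8]
opening: 0.0537
```

```bash
python3 e.py w5 ; python3 d.py .4632 -.1252 .2049 -2.4435 0 -1.6208; python3 - <<'E'
from h import *
w=read_camera("wrist");T=np.array(w["world_from_camera"]);print(T.round(3))
for n in ["arbor","arbor_tip","seat"]: print(n,[(np.round(d["pixel"],1).tolist(),round(float(d["score"]),2)) for d in nets.tip_of(w,n)[:3]])
E
```

```text
[ 0.4671 -0.0762  0.2137] [-2.4444 -0.0047 -1.6149] 11.9
t 11.9 pose [ 0.4671 -0.0762  0.2137] [-2.4444 -0.0047 -1.6149] q [-0.5313 -0.0179  2.2562  0.8719  0.3989  0.351 ] F [ 0.4699  0.028  -1.6295] open 0.05324939716162923
shift in tool axes [0.0491 0.0071 0.0058]
turn [0.0009 0.0002 0.0076] shift after turn [0.0492 0.0067 0.0058]
[[-0.045 -0.9    0.434  0.416]
 [-0.999  0.039 -0.023 -0.072]
 [ 0.004 -0.434 -0.901  0.377]
 [ 0.     0.     0.     1.   ]]
arbor [([371.3, 203.6], 0.68)]
arbor_tip [([381.1, 223.4], 0.97)]
seat [([360.2, 211.9], 0.94)]
```

View pics/w5.png

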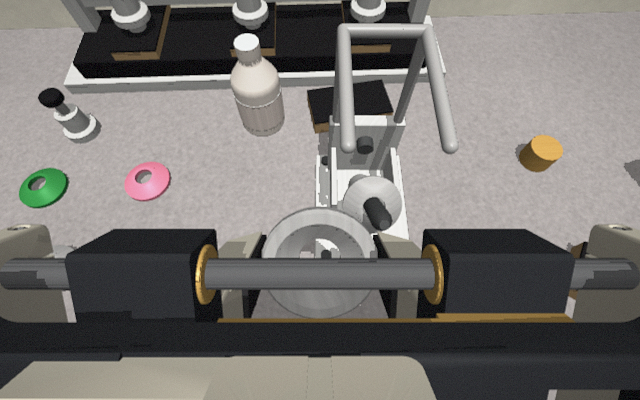

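```bash
cat >> fit.py <<'E'
w5=pickle.load(open("w5.pkl","rb"))
obs+=[(w5,(381.1,223.4),.067),(w5,(371.3,203.6),0)]
W=np.array([1,1,1,2,2,.5,.5,1,1,3,1.5])
for fixed in (0,1):
    g=lambda v:np.concatenate([W[i]*(proj(p,P(v,z)+([0,0,v[3]] if fixed else 0))-px) for i,(p,px,z) in enumerate(obs)]+[[(v[2]+.045)/.01, v[3]/.001]])
    r=least_squares(g,[.5595,-.13,-.05,0],loss="soft_l1");print(r.x);print((g(r.x)[:-2].reshape(-1,2)/W[:,None]).round(1).tolist())
wr=[(w,obs[3][1]),(w1,obs[4][1]),(w5,obs[9][1])];print("tip wrist tri",tri(wr)); print("org tri",tri([(w,obs[8][1]),(w1,obs[7][1]),(w5,obs[10][1])]))
print("tip model",P(r.x,.067))
E
python3 fit.py
```

```text
[ 0.5504 -0.1283 -0.0299]
[[-0.2147  0.0495]
 [-1.0147 -3.1505]
 [ 2.9706  0.9942]
 [ 0.7054  0.3614]
 [-0.2522  1.2819]
 [ 0.8106 -0.1008]
 [ 0.6325  1.2413]
 [ 0.3823  0.606 ]
 [-0.5291 -0.997 ]]
[ 0.5513 -0.1281 -0.0497  0.    ]
[[-0.7, -0.3], [-1.5, -3.5], [2.9, 1.4], [2.4, 1.0], [0.5, 0.2], [0.7, -0.5], [0.4, 1.5], [1.1, 0.3], [-0.1, -0.4], [2.3, 2.1], [-1.0, 0.1]]
[ 0.5515 -0.1282 -0.0494 -0.0005]
[[-0.7, -0.4], [-1.5, -3.6], [2.8, 1.6], [2.4, 0.7], [0.7, 0.2], [0.7, -0.5], [0.3, 1.6], [1.2, 0.3], [-0.1, -0.7], [2.3, 2.0], [-1.0, 0.1]]
tip wrist tri (array([ 0.5088, -0.1262,  0.1403]), [0.0018, 0.0009, 0.0022])
org tri (array([ 0.5499, -0.1278,  0.0919]), [0.0002, 0.0008, 0.001])
tip model [ 0.5085 -0.1261  0.1413]
```

The tip sits at about (381,222). Triangulating the wrist views puts it within 1 mm of the fitted arbor. Move to just short of the tip along the axis.

>>> carry_out(translation=[[0.012,0.0032,0],[0.012,0.0032,0],[0.012,0.0032,0.011],[0.0118,0.0033,0.015],[0,0,0.015],[0,0,0.0146],[0,0,0]], turn=[[0,0,0.007],[0,0,0],[0,0,0],[0,0,0],[0,0,0],[0,0,0],[0,0,0]], gripper=[1,1,1,1,1,1,1])

```text
time: 12.8
tool_pos: [0.4911, -0.1254, 0.1618]
tool_rot: [-2.446, 0.001, -1.621]
contact_force: [-0.4, -0.1, -0.8]
opening: 0.0535
```

```bash
python3 e.py w6; python3 d.py .4905 -.1252 .1628 -2.4435 0 -1.6208; python3 - <<'E'
from arb import *
import pickle
w=pickle.load(open("w6.pkl","rb"))
O=np.array([.5515,-.1282,.09]);z=frame(-.05)[2]
for k in (.067,.055,.016,0): print(k,proj(w,O+k*z).round(1))
save(w,"w6c.png",(220,150,420,330),4)
s=read_camera("scene");save(s,"s6.png",(270,110,390,210),5)
E
```

```text
[ 0.4908 -0.1252  0.1624] [-2.445   0.0013 -1.6207] 12.85
t 12.85 pose [ 0.4908 -0.1252  0.1624] [-2.445   0.0013 -1.6207] q [-0.6317  0.1664  2.2536  1.2828  0.3775 -0.1581] F [-0.2375 -0.5032 -1.2465] open 0.05318152531008326
shift in tool axes [ 0.      0.     -0.0005]
turn [ 0.0015  0.001  -0.0008] shift after turn [ 0.      0.     -0.0005]
0.067 [320.6 233.9]
0.055 [320.5 227.4]
0.016 [320.4 210.5]
0 [320.3 205. ]
```

View pics/w6c.png

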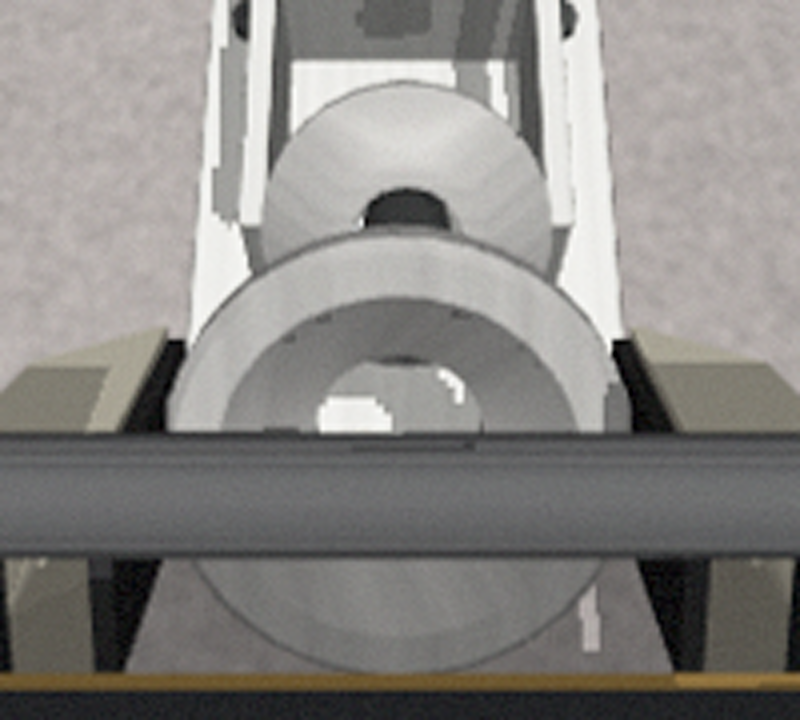

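```bash
python3 - <<'E'
from arb import *
import pickle
from scipy.optimize import least_squares
np.set_printoptions(precision=4,suppress=True)
a=np.linspace(0,2*np.pi,361)
def circ(w,O,k,r):
    x,y,z=frame(-.05);return np.array([proj(w,O+k*z+r*(np.cos(t)*x+np.sin(t)*y)) for t in a])
for nm in ("w6","w5"):
    w=pickle.load(open(nm+".pkl","rb"));g=cv2.cvtColor(w["img"],cv2.COLOR_RGB2GRAY)
    O=np.array([.5515,-.1282,.09])
    for k,r in((0,.028),(.0065,.028),(.016,.0155),(.016,.0085),(.055,.0085),(.067,.004)):
        c=circ(w,O,k,r);print(nm,k,r,"u",c[:,0].min().round(1),c[:,0].max().round(1),"v",c[:,1].min().round(1),c[:,1].max().round(1))
    print(w["cx"],w["cy"])
w=pickle.load(open("w5.pkl","rb"));save(w,"w5c.png",(330,160,420,250),7)
E
```

```text
w6 0 0.028 u 284.6 356.1 v 169.5 238.7
w6 0.0065 0.028 u 283.7 357.0 v 170.8 241.6
w6 0.016 0.0155 u 299.3 341.4 v 189.9 230.5
w6 0.016 0.0085 u 308.8 331.9 v 199.3 221.5
w6 0.055 0.0085 u 306.9 334.2 v 214.2 240.2
w6 0.067 0.004 u 313.8 327.4 v 227.4 240.3
319.2248469505029 203.07491215848236
w5 0 0.028 u 341.2 399.7 v 174.6 231.2
w5 0.0065 0.028 u 341.6 401.3 v 175.7 233.4
w5 0.016 0.0155 u 356.0 390.0 v 191.2 224.0
w5 0.016 0.0085 u 363.7 382.3 v 198.8 216.8
w5 0.055 0.0085 u 370.0 391.3 v 210.2 230.6
w5 0.067 0.004 u 378.2 388.7 v 220.2 230.2
319.2248469505029 203.07491215848236
```

View pics/w5c.png

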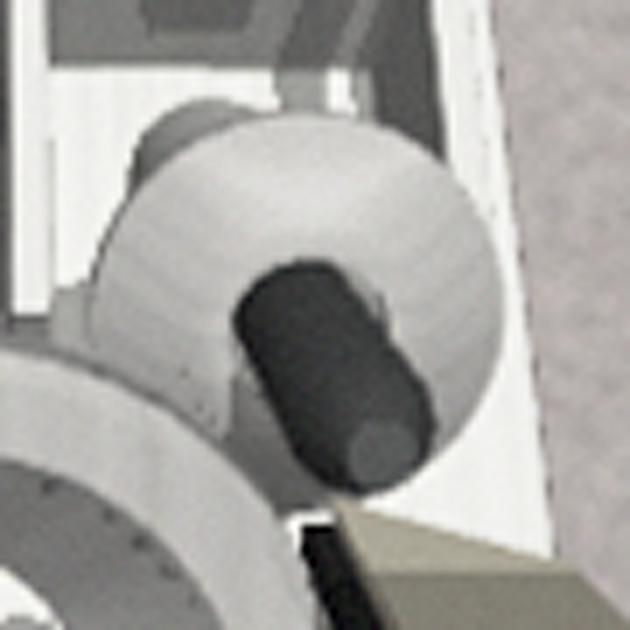

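The tip face is at (384,224), within 1 px of the model. The fitted axis needs about 0.7 mm more in tool x. Descend along the arbor.

>>> carry_out(translation=[[0.0007,0,0],[0,0,0.01],[0,0,0.01],[0,0,0.008],[0,0,0.008],[0,0,0.008],[0,0,0.008],[0,0,0.008],[0,0,0]], turn=[[0,0,0],[0,0,0],[0,0,0],[0,0,0],[0,0,0],[0,0,0],[0,0,0],[0,0,0],[0,0,0]], gripper=[1,1,1,1,1,1,1,1,1])

```text
time: 13.8
tool_pos: [0.5295, -0.1283, 0.1173]
tool_rot: [-2.443, 0.0, -1.622]
contact_force: [0.3, -0.1, -0.8]
opening: 0.0536
```

```bash
cat > g.py <<'E'
from arb import *
np.set_printoptions(precision=4,suppress=True)
# TCP in arbor frame
O=np.array([.5515,-.1282,.09]);F=np.column_stack(frame(-.05)); o=robot.observe()
print(o["time"],"TCP in arbor",F.T@(o["tool_pos"]-O),"F in arbor",F.T@o["contact_force"],o["torque"],o["opening"],"rot",o["tool_rot"],o["qpos"])
E
python3 g.py
```

```text
13.8 TCP in arbor [ 0.0007 -0.0012  0.035 ] F in arbor [-0.2938 -0.1105 -0.7697] [0.0524 0.5461 0.0003] 0.05358933990028729 rot [-2.4431  0.0005 -1.6217] [-0.5707  0.3301  2.2192  1.6812  0.3275 -0.5293]
```

>>> carry_out(translation=[[0,0,0.006],[0,0,0.006],[0,0,0.003],[0,0,0.002],[0,0,0.001],[0,0,0]], turn=[[0,0,0],[0,0,0],[0,0,0],[0,0,0],[0,0,0],[0,0,0]], gripper=[1,1,1,1,1,1])

```text
time: 14.4
tool_pos: [0.5408, -0.1288, 0.1034]
tool_rot: [-2.443, 0.001, -1.622]
contact_force: [0.1, 0.1, -0.6]
opening: 0.0537
```

```bash
python3 g.py
```

```text
14.4 TCP in arbor [ 0.0005 -0.0011  0.0171] F in arbor [-0.2935  0.0963 -0.5271] [ 0.0919  0.4832 -0.0347] 0.053655933592238 rot [-2.4433  0.0007 -1.6219] [-0.5543  0.3774  2.2049  1.7948  0.324  -0.6344]
```

>>> carry_out(translation=[[0,0,0.001],[0,0,0.001],[0,0,0.001],[0,0,0]], turn=[[0,0,0],[0,0,0],[0,0,0],[0,0,0]], gripper=[1,1,1,1])

```text
time: 14.8
tool_pos: [0.5418, -0.1288, 0.1023]
tool_rot: [-2.442, -0.0, -1.623]
contact_force: [-20.1, 2.0, 22.1]
opening: 0.0536
```

```bash
python3 g.py
```

```text
14.8 TCP in arbor [ 0.0005 -0.0011  0.0156] F in arbor [-1.2417  1.0254 29.9167] [0.0938 0.6467 0.0398] 0.05361990602997397 rot [-2.4422 -0.0002 -1.6227] [-0.5523  0.3816  2.2045  1.8133  0.3237 -0.6517]
```

Seated: 30 N straight along the axis with TCP z = 15.6 mm. Relax, release and withdraw along the axis.

>>> carry_out(translation=[[0,0,-0.001],[0,0,0],[0,0,0],[0,0,0],[0,0,0],[0,0,0],[0,0,-0.01],[0,0,-0.02],[0,0,-0.03],[0,0,-0.03]], turn=[[0,0,0],[0,0,0],[0,0,0],[0,0,0],[0,0,0],[0,0,0],[0,0,0],[0,0,0],[0,0,0],[0,0,0]], gripper=[1,-1,-1,-1,-1,-1,-1,-1,-1,-1])

```text
time: 15.8
tool_pos: [0.4834, -0.1257, 0.1707]
tool_rot: [-2.445, 0.001, -1.622]
contact_force: [0.9, -1.4, 0.9]
opening: 0.0918
```

>>> carry_out(translation=[[0,0,-0.03],[0,0,-0.03],[0,0,0],[0,0,0]], turn=[[0,0,0],[0,0,0],[0,0,0],[0,0,0]], gripper=[-1,-1,-1,-1])

```text
time: 16.2
tool_pos: [0.4461, -0.1243, 0.2171]
tool_rot: [-2.442, -0.0, -1.623]
contact_force: [0.5, 0.0, -0.6]
opening: 0.0917
```

```bash
python3 g.py; python3 e.py w7; python3 - <<'E'
from arb import *
import pickle
w=pickle.load(open("w7.pkl","rb"))
a=np.linspace(0,2*np.pi,361);x,y,z=frame(-.05);O=np.array([.5515,-.1282,.09])-.0007*y
for k,r in((.032,.028),(.032,.0215),(.016,.028),(.067,.004)):
    c=np.array([proj(w,O+k*z+r*(np.cos(t)*x+np.sin(t)*y)) for t in a]);print(k,r,c.min(0).round(1),c.max(0).round(1))
save(w,"w7c.png",(240,140,400,260),5)
E
```

```text
16.2 TCP in arbor [ 0.0009 -0.0014  0.1652] F in arbor [-0.0046  0.0234 -0.7328] [0.0581 0.3912 0.0189] 0.09167451372698562 rot [-2.4418 -0.0003 -1.6226] [-0.7302 -0.033   2.2599  0.9318  0.5273  0.1575]
[ 0.4461 -0.124   0.2163] [-2.4432  0.001  -1.6222] 16.25
0.032 0.028 [288.2 164.6] [350.5 225.3]
0.032 0.0215 [295.4 171.9] [343.3 218.6]
0.016 0.028 [289.7 162.3] [348.9 220.2]
0.067 0.004 [314.4 200.5] [324.5 210.2]
```

View pics/w7c.png

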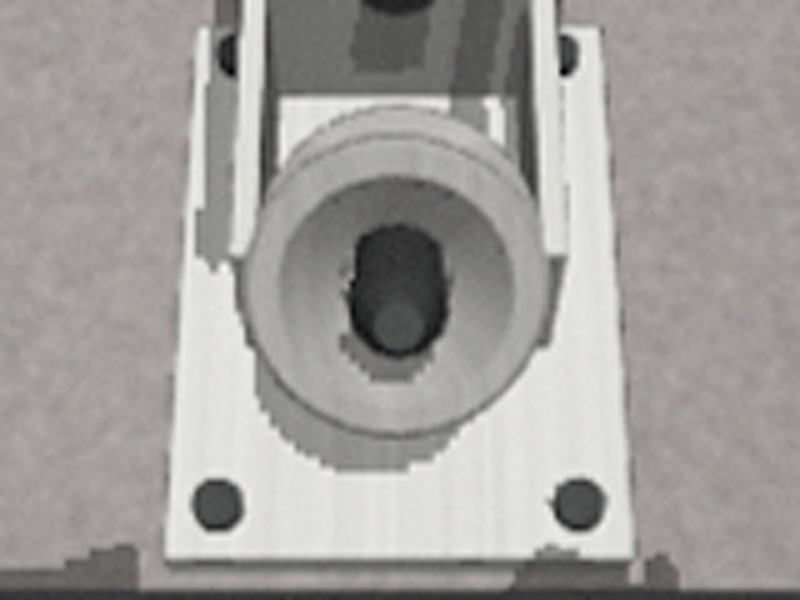

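w2's rim ellipse spans u 288–350 as predicted, and it sits about 1.7 mm low from bore play. It is hollow up, square and home. Now fetch the conical washer at the far end of the rail, which has only one neighbour.

```bash
python3 d.py .535 .268 .217 3.1416 0 -.123; python3 d.py .37 -.05 .25 3.1416 0 -.123
```

```text
t 16.25 pose [ 0.4461 -0.124   0.2163] [-2.4432  0.001  -1.6222] q [-0.7296 -0.0312  2.26    0.9319  0.5273  0.1576] F [ 0.1067 -0.5436 -1.1727] open 0.09176470920888521
shift in tool axes [-0.3961 -0.0528  0.0439]
turn [-0.5612 -0.521  -1.4333] shift after turn [ 0.0401 -0.4    -0.0007]
t 16.25 pose [ 0.4461 -0.124   0.2163] [-2.4432  0.001  -1.6222] q [-0.7296 -0.0312  2.26    0.9319  0.5273  0.1576] F [ 0.1067 -0.5436 -1.1727] open 0.09176470920888521
shift in tool axes [-0.0701  0.0395 -0.0771]
turn [-0.5612 -0.521  -1.4333] shift after turn [-0.0846 -0.0641 -0.0337]
```

>>> carry_out(translation=[[0,0,-0.04],[0,0,0],[0,0,0],[0,0,0],[0,0,0],[0,0,0],[0,0,0],[0,0,0],[0,0,0],[0,0,0]], turn=[[-0.0468,-0.0434,-0.1194],[-0.0468,-0.0434,-0.1194],[-0.0468,-0.0434,-0.1194],[-0.0468,-0.0434,-0.1194],[-0.0468,-0.0434,-0.1194],[-0.0468,-0.0434,-0.1194],[-0.0468,-0.0434,-0.1194],[-0.0468,-0.0434,-0.1194],[-0.0468,-0.0434,-0.1194],[-0.0468,-0.0434,-0.1194]], gripper=[-1,-1,-1,-1,-1,-1,-1,-1,-1,-1])

```text
time: 17.25
tool_pos: [0.421, -0.122, 0.2455]
tool_rot: [-3.039, -0.07, -0.36]
contact_force: [0.8, 0.1, 0.1]
opening: 0.0919
```

```bash
python3 d.py .535 .268 .217 3.1416 0 -.123
```

```text
t 17.25 pose [ 0.421  -0.122   0.2455] [-3.0387 -0.0703 -0.3595] q [-0.5418  0.1233  1.7691  0.1222  1.2012 -0.2274] F [0.8245 0.131  0.1172] open 0.09185455020849174
shift in tool axes [-0.0324 -0.4004  0.0678]
turn [-0.094  -0.0821 -0.2326] shift after turn [ 0.0653 -0.4011  0.0285]
```

>>> carry_out(translation=[[0,0,0],[0,0,0],[0.0072,-0.0445,0.0032],[0.0072,-0.0445,0.0032],[0.0072,-0.0445,0.0032],[0.0072,-0.0445,0.0032],[0.0072,-0.0445,0.0032],[0.0072,-0.0445,0.0032],[0.0072,-0.0445,0.0032],[0.0072,-0.0445,0.0032]], turn=[[-0.047,-0.041,-0.1163],[-0.047,-0.041,-0.1163],[0,0,0],[0,0,0],[0,0,0],[0,0,0],[0,0,0],[0,0,0],[0,0,0],[0,0,0]], gripper=[-1,-1,-1,-1,-1,-1,-1,-1,-1,-1])

```text
time: 18.25
tool_pos: [0.5233, 0.2262, 0.2187]
tool_rot: [3.141, 0.0, -0.127]
contact_force: [-0.2, -1.1, -0.5]
opening: 0.0915
```

>>> carry_out(translation=[[0.0077,-0.045,0.003],[0,0,0],[0,0,0]], turn=[[0,0,0],[0,0,0],[0,0,0]], gripper=[-1,-1,-1])

```text
time: 18.55
tool_pos: [0.5361, 0.2682, 0.2154]
tool_rot: [3.139, 0.001, -0.126]
contact_force: [-0.1, -0.6, 0.0]
opening: 0.0918
```

```bash
python3 d.py .535 .268 .217 3.1416 0 -.123; python3 e.py w8 w1_center flat_ring; python3 - <<'E'
from h import *
import pickle
w=pickle.load(open("w8.pkl","rb"))
g=cv2.medianBlur(cv2.cvtColor(w["img"],cv2.COLOR_RGB2GRAY),3)[:225]
c=cv2.HoughCircles(g,cv2.HOUGH_GRADIENT,1,40,param1=100,param2=15,minRadius=20,maxRadius=34)
print(c, [atz(w,q[:2],.012)[:2].round(4).tolist() for q in c[0][:6]])
E
```

```text
t 18.55 pose [0.5361 0.2682 0.2154] [ 3.1395  0.0006 -0.1259] q [ 0.3369  0.4891  1.3242 -0.0016  1.3299  0.4632] F [-0.1303 -0.6371  0.0055] open 0.09182784466082579
shift in tool axes [-0.0011  0.0004 -0.0016]
turn [ 0.0021  0.0006 -0.0029] shift after turn [-0.0011  0.0004 -0.0016]
[0.5362 0.2671 0.2162] [ 3.1395 -0.0003 -0.1276] 18.6
w1_center 0.86 [317.3 150.5] [51.8 52.1] z.012/.022 [0.5382 0.3018] [0.5384 0.3027]
w1_center 0.4 [315.2 222.7] [47.8 49. ] z.012/.022 [0.5254 0.2211] [0.526  0.2242]
flat_ring 0.95 [314.  292.7] [34.3 43.5] z.012/.022 [0.5126 0.1336] [0.5135 0.1392]
[[[406.5 168.5  25.8]
  [317.5 150.5  26.6]
  [497.5 188.5  26.6]
  [315.5 223.5  24.6]]] [[0.6325, 0.2701], [0.5384, 0.3017], [0.7313, 0.235], [0.5256, 0.2201]]
```

View pics/w8.png

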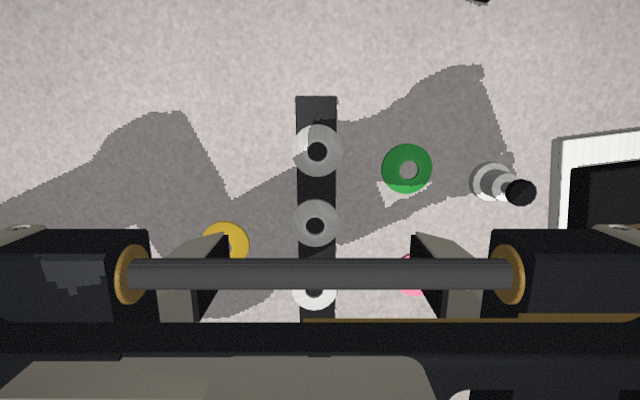

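w1/w3's end washer is at (317,150), with the small top crown visible, so it is hollow side down. The spare is at (315,223) and the flat ring at (314,292). Descend.

>>> carry_out(translation=[[-0.0005,-0.0085,0.036],[-0.0005,-0.0085,0.036],[-0.0005,-0.0086,0.036],[-0.0005,-0.0086,0.036],[0,0,0.022],[0,0,0.02],[0,0,0],[0,0,0]], turn=[[0,0,0.003],[0,0,0],[0,0,0],[0,0,0],[0,0,0],[0,0,0],[0,0,0],[0,0,0]], gripper=[-1,-1,-1,-1,-1,-1,-1,-1])

```text
time: 19.5
tool_pos: [0.5405, 0.2996, 0.0331]
tool_rot: [3.141, -0.004, -0.134]
contact_force: [0.5, 0.2, -0.2]
opening: 0.0918
```

```bash
python3 d.py .5382 .3018 .0072 3.1416 0 -.123; python3 -c "
from h import *
for i in range(3): read_camera('wrist');print(robot.observe()['tool_pos'])"
```

```text
t 19.5 pose [0.5405 0.2996 0.0331] [ 3.1408 -0.0042 -0.1339] q [ 0.3836  0.7069  1.4775 -0.0034  0.9539  0.5195] F [ 0.5162  0.2239 -0.1619] open 0.0917812648524326
shift in tool axes [-0.0027 -0.0019  0.0259]
turn [ 0.0008 -0.0042 -0.0109] shift after turn [-0.0026 -0.0019  0.0259]
[0.54099021 0.29996222 0.03381849]
[0.54118407 0.30022556 0.03417205]
[0.54113976 0.30034469 0.03420407]
```

>>> carry_out(translation=[[-0.0031,-0.0011,0.0],[0,0,0.015],[0,0,0.008],[0,0,0],[0,0,0],[0,0,0]], turn=[[0,0,-0.011],[0,0,0],[0,0,0],[0,0,0],[0,0,0],[0,0,0]], gripper=[-1,-1,-1,-1,-1,-1])

```text
time: 20.25
tool_pos: [0.5375, 0.3019, 0.0095]
tool_rot: [3.141, -0.004, -0.122]
contact_force: [0.3, -0.6, 1.2]
opening: 0.0915
```

```bash
python3 -c "
from h import *
for i in range(3): read_camera('wrist');o=robot.observe();print(o['tool_pos'],o['tool_rot'])"; python3 d.py .5382 .3018 .0072
```

```text
[0.53754933 0.30187039 0.00966945] [ 3.14072303 -0.00452743 -0.12172796]
[0.53752657 0.30189981 0.00973868] [ 3.14079728 -0.00458074 -0.12172305]
[0.53751562 0.30188707 0.00976419] [ 3.14078678 -0.00460825 -0.12168024]
t 20.4 pose [0.5375 0.3019 0.0098] [ 3.1408 -0.0046 -0.1217] q [ 0.389   0.7364  1.4968 -0.0038  0.9048  0.513 ] F [-1.5147 -0.2881 -0.0938] open 0.09180780943368864
shift in tool axes [0.0007 0.     0.0026]
```

>>> carry_out(translation=[[0.0007,0,0.0026],[0,0,0],[0,0,0],[0,0,0],[0,0,0],[0,0,0],[0,0,0],[0,0,0]], turn=[[0.001,-0.0045,0],[0,0,0],[0,0,0],[0,0,0],[0,0,0],[0,0,0],[0,0,0],[0,0,0]], gripper=[-1,-1,1,1,1,1,1,1], squeeze=35)

```text
time: 21.2
tool_pos: [0.538, 0.3017, 0.0069]
tool_rot: [3.142, 0.0, -0.122]
contact_force: [0.2, 0.2, 0.1]
opening: 0.0529
```

```bash
python3 d.py .5382 .3018 .0072 3.1416 0 -.123
```

```text
t 21.2 pose [0.538  0.3017 0.0069] [ 3.1415  0.0004 -0.1217] q [0.3869 0.7424 1.4936 0.0002 0.9059 0.5085] F [0.152  0.1955 0.0823] open 0.05288171261407327
shift in tool axes [ 0.0002 -0.0001 -0.0003]
turn [0.0001 0.0004 0.0013] shift after turn [ 0.0002 -0.0001 -0.0003]
```

>>> carry_out(translation=[[0,0,-0.01],[0,0,-0.03],[0,0,-0.04],[0,0,-0.045],[0,0,-0.045],[0,0,-0.04],[0,0,-0.03],[0,0,0],[0,0,0]], turn=[[0,0,0],[0,0,0],[0,0,0],[0,0,0],[0,0,0],[0,0,0],[0,0,0],[0,0,0],[0,0,0]], gripper=[1,1,1,1,1,1,1,1,1])

```text
time: 22.1
tool_pos: [0.538, 0.3017, 0.2477]
tool_rot: [-3.141, -0.001, -0.122]
contact_force: [0.7, -0.2, -0.5]
opening: 0.0537
```

```bash
python3 e.py w9 w1_center; python3 d.py .42 -.08 .245 3.1416 0 -.123; python3 d.py .42 -.08 .245 -2.4435 0 -1.6208
```

```text
[0.5375 0.3015 0.2463] [ 3.1408  0.0016 -0.1216] 22.15
w1_center 0.72 [319.2 238.8] [ 72.8 109.2] z.012/.022 [0.5286 0.2234] [0.529  0.2271]
t 22.2 pose [0.5374 0.3014 0.2456] [ 3.1402  0.0028 -0.1218] q [0.3867 0.5029 1.2181 0.0001 1.4237 0.5085] F [-0.1402 -0.3509 -1.0193] open 0.05306620385397596
shift in tool axes [-0.0702  0.3928  0.0013]
turn [0.0014 0.0028 0.0013] shift after turn [-0.0697  0.3929  0.0006]
t 22.2 pose [0.5374 0.3014 0.2456] [ 3.1402  0.0028 -0.1218] q [0.3867 0.5029 1.2181 0.0001 1.4237 0.5085] F [-0.1402 -0.3509 -1.0193] open 0.05306620385397596
shift in tool axes [-0.0702  0.3928  0.0013]
turn [0.5635 0.5227 1.4327] shift after turn [ 0.3868  0.0756 -0.0626]
```

>>> carry_out(translation=[[-0.007,0.0393,0],[-0.007,0.0393,0],[-0.007,0.0393,0],[-0.007,0.0393,0],[-0.007,0.0393,0],[-0.007,0.0393,0],[-0.007,0.0393,0],[-0.007,0.0393,0],[-0.007,0.0393,0],[-0.007,0.0393,0]], turn=[[0,0,0],[0,0,0],[0,0,0],[0,0,0],[0,0,0],[0,0,0],[0,0,0],[0,0,0],[0,0,0],[0,0,0]], gripper=[1,1,1,1,1,1,1,1,1,1])

```text
time: 23.2
tool_pos: [0.4195, -0.081, 0.2457]
tool_rot: [-3.141, 0.003, -0.122]
contact_force: [-0.3, -0.5, -0.5]
opening: 0.0534
```

>>> carry_out(translation=[[0,0,0],[0,0,0],[0,0,0],[0,0,0],[0,0,0],[0,0,0],[0,0,0],[0,0,0],[0,0,0],[0,0,0]], turn=[[0.047,0.0436,0.1194],[0.047,0.0436,0.1194],[0.047,0.0436,0.1194],[0.047,0.0436,0.1194],[0.047,0.0436,0.1194],[0.047,0.0436,0.1194],[0.047,0.0436,0.1194],[0.047,0.0436,0.1194],[0.047,0.0436,0.1194],[0.047,0.0436,0.1194]], gripper=[1,1,1,1,1,1,1,1,1,1])

```text
time: 24.2
tool_pos: [0.42, -0.0797, 0.2456]
tool_rot: [-2.544, -0.071, -1.384]
contact_force: [0.8, 0.0, 0.4]
opening: 0.0532
```

>>> carry_out(translation=[[0,0,0],[0,0,0],[0,0,0]], turn=[[0.047,0.0436,0.1194],[0.047,0.0436,0.1194],[0,0,0]], gripper=[1,1,1])

```text
time: 24.5
tool_pos: [0.4191, -0.0783, 0.2447]
tool_rot: [-2.444, 0.004, -1.621]
contact_force: [-0.8, 0.2, -0.2]
opening: 0.0532
```

```bash
cat >> g.py <<'E'
import sys
if len(sys.argv)>1:
    P=O+F@np.array([0.0005,-0.0011,float(sys.argv[1])]);M=R.from_euler("xyz",o["tool_rot"]);T=R.from_euler("xyz",[-2.443,0,-1.622])
    print("to target: turn",(M.inv()*T).as_rotvec(),"shift after",T.inv().apply(P-o["tool_pos"]))
E
python3 g.py .11
```

```text
24.5 TCP in arbor [-0.0038  0.0432  0.2052] F in arbor [-0.7573  0.1443  0.3193] [0.1065 0.4823 0.0129] 0.0531851566273191 rot [-2.4439  0.0041 -1.6215] [-0.6557 -0.1817  2.2833  0.751   0.5696  0.4193]
to target: turn [ 0.0009  0.0035 -0.0022] shift after [ 0.0443 -0.0043  0.0952]
```

>>> carry_out(translation=[[0.0111,-0.001,0.01],[0.0111,-0.001,0.01],[0.0111,-0.0011,0.015],[0.011,-0.0012,0.015],[0,0,0.015],[0,0,0.015],[0,0,0.015],[0,0,0],[0,0,0]], turn=[[0.001,0.0035,-0.002],[0,0,0],[0,0,0],[0,0,0],[0,0,0],[0,0,0],[0,0,0],[0,0,0],[0,0,0]], gripper=[1,1,1,1,1,1,1,1,1])

```text
time: 25.4
tool_pos: [0.4832, -0.1273, 0.1768]
tool_rot: [-2.441, -0.002, -1.619]
contact_force: [-0.5, 0.2, -1.0]
opening: 0.0534
```

```bash
python3 e.py w10; python3 g.py .085; python3 - <<'E'
import cv2
a=cv2.imread('pics/w10.png')[150:330,220:420];cv2.imwrite('pics/w10c.png',cv2.resize(a,None,fx=3.3,fy=3.3,interpolation=2))
E
```

```text
[ 0.4832 -0.1274  0.1773] [-2.44   -0.0029 -1.6199] 25.45
25.45 TCP in arbor [ 0.0038 -0.0027  0.1107] F in arbor [ 0.3448  0.5039 -0.3076] [0.1188 0.4893 0.0306] 0.05327258098102681 rot [-2.44   -0.0029 -1.6199] [-0.6532  0.1213  2.2514  1.1845  0.4048 -0.07  ]
to target: turn [-0.003  -0.0008  0.0035] shift after [-0.0016  0.0033  0.0257]
```

View pics/w10c.png

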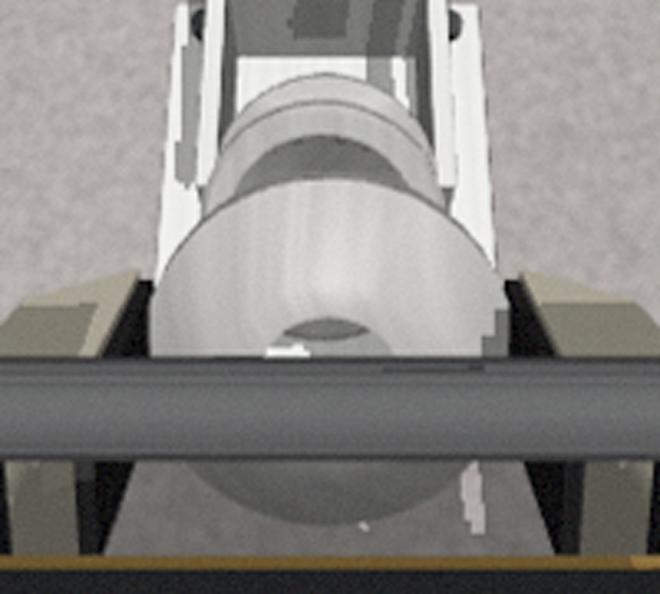

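The washer is held square, crown towards the hand, with w2's bowl right behind it on the arbor. Trim the lateral error and settle short of the tip.

>>> carry_out(translation=[[-0.0016,0.0033,0.0],[0,0,0.012],[0,0,0.01],[0,0,0],[0,0,0],[0,0,0]], turn=[[-0.003,-0.001,0.0035],[0,0,0],[0,0,0],[0,0,0],[0,0,0],[0,0,0]], gripper=[1,1,1,1,1,1])

```text
time: 26.05
tool_pos: [0.4947, -0.1266, 0.1588]
tool_rot: [-2.442, -0.0, -1.624]
contact_force: [0.6, -0.9, -0.5]
opening: 0.0532
```

```bash
python3 g.py .040; python3 -c "
from h import *
read_camera('wrist')"; python3 g.py .040
```

```text
26.05 TCP in arbor [ 0.0007 -0.0012  0.0892] F in arbor [ 0.175  -0.8776 -0.8058] [ 0.058   0.4229 -0.0124] 0.05324491021299237 rot [-2.4419 -0.0002 -1.6235] [-0.6266  0.1816  2.2521  1.3282  0.3683 -0.2002]
to target: turn [-0.0011 -0.0011 -0.001 ] shift after [-0.0002  0.0002  0.0492]
26.1 TCP in arbor [ 0.0008 -0.0013  0.0892] F in arbor [-0.363  -0.805  -1.0453] [ 0.0389  0.4664 -0.0143] 0.05288479436549829 rot [-2.4417 -0.0002 -1.6237] [-0.6266  0.1816  2.2521  1.3286  0.3683 -0.2004]
to target: turn [-0.0013 -0.0012 -0.0011] shift after [-0.0002  0.0003  0.0492]
```

>>> carry_out(translation=[[0,0,0.008],[0,0,0.008],[0,0,0.008],[0,0,0.008],[0,0,0.007],[0,0,0.006],[0,0,0],[0,0,0]], turn=[[0,0,0],[0,0,0],[0,0,0],[0,0,0],[0,0,0],[0,0,0],[0,0,0],[0,0,0]], gripper=[1,1,1,1,1,1,1,1])

```text
time: 26.9
tool_pos: [0.5237, -0.1281, 0.1241]
tool_rot: [-2.442, 0.0, -1.624]
contact_force: [-0.5, -0.0, -1.9]
opening: 0.0532
```

```bash
python3 g.py .033
```

```text
26.9 TCP in arbor [ 0.0007 -0.0013  0.044 ] F in arbor [-1.6173 -0.0663 -1.1877] [ 0.0354  0.4822 -0.0155] 0.05317573717772193 rot [-2.4422  0.0002 -1.6237] [-0.5788  0.3062  2.2268  1.6301  0.3298 -0.4806]
to target: turn [-0.0008 -0.0009 -0.0014] shift after [-0.0002  0.0002  0.011 ]
```

>>> carry_out(translation=[[0,0,0.004],[0,0,0.003],[0,0,0.002],[0,0,0.001],[0,0,0]], turn=[[0,0,0],[0,0,0],[0,0,0],[0,0,0],[0,0,0]], gripper=[1,1,1,1,1])

```text
time: 27.4
tool_pos: [0.5303, -0.1284, 0.116]
tool_rot: [-2.443, 0.0, -1.624]
contact_force: [0.2, -0.5, -0.8]
opening: 0.0533
```

>>> carry_out(translation=[[0,0,0.0007],[0,0,0.0007],[0,0,0]], turn=[[0,0,0],[0,0,0],[0,0,0]], gripper=[1,1,1])

```text
time: 27.7
tool_pos: [0.5309, -0.1284, 0.1154]
tool_rot: [-2.442, 0.0, -1.624]
contact_force: [-5.0, 1.3, 4.9]
opening: 0.0534
```

```bash
python3 g.py .033
```

```text
27.7 TCP in arbor [ 0.0006 -0.0013  0.0327] F in arbor [-0.7299  1.0173  6.959 ] [0.0961 0.5048 0.0876] 0.05344042045960133 rot [-2.4421  0.     -1.6238] [-0.5678  0.3365  2.2188  1.7068  0.3257 -0.5519]
to target: turn [-0.0009 -0.0011 -0.0014] shift after [-0.0002  0.0001 -0.0003]
```

>>> carry_out(translation=[[0,0,0.0006],[0,0,0],[0,0,-0.0008],[0,0,0],[0,0,0],[0,0,0],[0,0,0],[0,0,0]], turn=[[0,0,0],[0,0,0],[0,0,0],[0,0,0],[0,0,0],[0,0,0],[0,0,0],[0,0,0]], gripper=[1,1,1,-1,-1,-1,-1,-1])

```text
time: 28.5
tool_pos: [0.5311, -0.1285, 0.1152]
tool_rot: [-2.443, 0.0, -1.624]
contact_force: [0.3, 0.4, 0.7]
opening: 0.0883
```

>>> carry_out(translation=[[0,0,-0.01],[0,0,-0.02],[0,0,-0.03],[0,0,-0.03],[0,0,-0.03],[0,0,-0.03],[0,0,0],[0,0,0]], turn=[[0,0,0],[0,0,0],[0,0,0],[0,0,0],[0,0,0],[0,0,0],[0,0,0],[0,0,0]], gripper=[-1,-1,-1,-1,-1,-1,-1,-1])

```text
time: 29.3
tool_pos: [0.4348, -0.1238, 0.2305]
tool_rot: [-2.441, -0.001, -1.624]
contact_force: [-0.6, -0.4, 0.1]
opening: 0.0918
```

```bash
python3 g.py; python3 e.py w11; python3 - <<'E'
from arb import *
import pickle
w=pickle.load(open("w11.pkl","rb"))
a=np.linspace(0,2*np.pi,361);x,y,z=frame(-.05);O=np.array([.5515,-.1282,.09])-.0007*y
for k,r in((.0385,.028),(.032,.028),(.048,.0155),(.067,.004)):
    c=np.array([proj(w,O+k*z+r*(np.cos(t)*x+np.sin(t)*y)) for t in a]);print(k,r,c.min(0).round(1),c.max(0).round(1))
s=read_camera("scene")
A=cv2.resize(w["img"][140:260,260:380],(480,480),interpolation=2);B=cv2.resize(s["img"][125:205,290:350],(320,427),interpolation=2)
B=cv2.copyMakeBorder(B,0,53,0,0,cv2.BORDER_CONSTANT)
cv2.imwrite("pics/f.png",np.hstack([A,B])[:,:,::-1])
E
```

```text
29.3 TCP in arbor [ 0.0009 -0.0014  0.1827] F in arbor [-0.3264 -0.4292  0.4488] [0.0396 0.3938 0.041 ] 0.0917716624393518 rot [-2.4408 -0.001  -1.6245] [-0.7581 -0.0825  2.2569  0.8724  0.5758  0.2094]
[ 0.4348 -0.1235  0.2297] [-2.4423  0.0004 -1.6241] 29.35
0.0385 0.028 [289.  163.1] [349.1 221.9]
0.032 0.028 [289.6 162.2] [348.5 219.9]
0.048 0.0155 [301.9 178.4] [336.2 211.9]
0.067 0.004 [314.4 195.7] [323.9 204.9]
```

The viewer's picture limit is reached, so the final check is numerical.

```bash
python3 - <<'E'
from arb import *
np.set_printoptions(precision=4,suppress=True)
O=np.array([.5515,-.1282,.09]);F=np.column_stack(frame(-.05))
ps={n:read_camera(n) for n in ("wrist","top","scene")}
exp=lambda p,k:proj(p,O-.0007*F[:,1]+k*F[:,2]).round(1)
for n,p in ps.items():
    print(n,"expected centre/crown",exp(p,.040),exp(p,.048))
    for k in ("w1_center","w1_crown"):
        print(k,[(np.round(d["pixel"],1).tolist(),round(float(d["score"]),2)) for d in nets.tip_of(p,k)[:4]])
w=ps["wrist"]
for d in nets.regions_of(w,"w1_center")[:3]:
    ys,xs=np.where(d["region"]);print("mask",d["score"],xs.min(),xs.max(),ys.min(),ys.max())
t=ps["top"]
for k in ("w1_center","flat_ring"):
    print(k,[(np.round(d["pixel"],1).tolist(),round(float(d["score"]),2)) for d in nets.regions_of(t,k)[:4]])
g=cv2.cvtColor(w["img"],cv2.COLOR_RGB2GRAY)
print("column 319:",g[150:232:2,319].tolist())
for v in (192,200): print("row",v,g[v,276:362:2].tolist())
E
```

```text
wrist expected centre/crown [320.  192.4] [320.  194.3]
w1_center [([320.5, 195.2], 0.91)]
w1_crown [([323.9, 194.1], 0.62)]
top expected centre/crown [351.8 213.9] [352.  215.6]
w1_center [([354.3, 217.0], 0.86)]
w1_crown [([355.1, 215.1], 0.82)]
scene expected centre/crown [326.6 162. ] [328.5 159.7]
w1_center [([321.6, 161.8], 0.46)]
w1_crown [([327.0, 156.3], 0.58)]
mask 0.81 290 349 164 223
mask 0.45 283 345 75 122
w1_center [([353.0, 212.6], 0.71)]
flat_ring [([241.2, 234.3], 0.73), ([463.3, 237.7], 0.64)]
column 319: [84, 110, 107, 121, 173, 185, 171, 147, 186, 184, 185, 186, 191, 190, 189, 189, 179, 172, 49, 57, 58, 64, 69, 79, 76, 81, 80, 32, 103, 148, 146, 124, 118, 117, 114, 114, 114, 147, 146, 146, 155]
row 192 [161, 188, 224, 226, 224, 228, 215, 129, 148, 145, 148, 154, 156, 164, 163, 169, 161, 96, 44, 47, 56, 65, 62, 64, 66, 49, 42, 108, 172, 164, 166, 165, 169, 170, 164, 164, 160, 114, 232, 225, 227, 218, 224]
row 200 [145, 215, 225, 224, 226, 226, 226, 147, 133, 135, 137, 139, 140, 148, 156, 159, 157, 154, 39, 26, 76, 74, 76, 77, 73, 23, 56, 103, 163, 155, 148, 149, 145, 147, 147, 148, 142, 195, 226, 225, 226, 223, 224]
```

The washer's mask spans u 290–349, v 164–223, against a predicted rim of 289–349 and 163–222 for fully home. The flat ring is in its place and the robot is clear.

```bash
python3 -c "
from cell import robot
print(robot.hand_in(), robot.observe()['time'])"
```

```text
the job is handed in; nothing more can be done
the job is handed in; nothing more can be done
```

I added both washers to the arbor and handed the job in at about 30 s of the 64 s allowed. First went the hollow-up w2, then the hollow-down washer from the far end of the rail. Each was pressed home along the leaning axis, released, and the arm withdrawn clear.

- **w2:** it met the first washer with the TCP, level with the crown, at z ≈ 15.6 mm (16 expected), under a clean 30 N axial push. A wrist picture showed it hollow up and square, sitting about 1.7 mm low from bore play, inside the 5 mm limit.
- **Last washer:** it met w2 with the TCP at z ≈ 32.7 mm (33 expected). Its outline was within about 1 px of the prediction for fully home, and it was gripped crown towards the hand.
- **Final check:** I had used up the picture views, so this one was numerical only. The network's crown and centre points were up to 5 px off in the scene and top cameras, at moderate scores. I relied on the outline and the contact height instead.
- **Other things:** in the top view the flat ring was where it started, within about 3 px. I didn't measure the spare or the bystanders again, but nothing showed the arm touching them.

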